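Treat the boot tools and start the soak timer

TASK

Lay all the plastic and steel tools on the mat (yellow scoop, squeegee, steel bucket grip) flat in the light green wet bin, then press the canister's orange cap right down to spray them and let it spring up again. Then set the loose timer squarely with its back against the fixed stop and push its red button fully in against the stop to start it, leaving the timer there with its back to the stop. By the end the oak brushes must lie flat in the dark green dry bin; do not disturb the polish tin, the wax jar or the small pail.

Things in the scene. Friction and masses are not known exactly. Their poses are not given: they have to be found in the camera images.
- scoop: Origin under the grip point, on its underside; x runs along the tool from handle to head, z up as it lies at the start. Yellow plastic scoop, 150 mm long (x -72 to +78), handle 24 wide, 22 high from x -72 to +18; open head 60 wide, 28 high from x +18. Weighs about 90 g. May be absent. Goes in the wet bin.
- squeegee: Origin under the grip point, on its underside; x runs along the tool from handle to head, z up as it lies at the start. Blue hand squeegee with a black hard silicone blade, 142 mm long (x -75 to +67), handle 26 wide, 22 high; crossbar 84 wide, 24 high from x +35. About 120 g. May be absent. Goes in the wet bin.
- steel_grip: Origin under the grip point, on its underside; x runs along the tool from handle to head, z up as it lies at the start. Stainless bucket handle grip: round bar 26 mm in diameter, its axis 18 mm above the origin, 132 mm long overall (x -66 to +66), with an 8 mm thick end plate 38 wide, 36 high at each end. About 180 g. May be absent. Goes in the wet bin.
- brush_a: Origin under the grip point, on its underside; x runs along the tool from handle to head, z up as it lies at the start. Small oak brush with black bristles, bristles down: head from x -40 to +50, oak back 46 wide, its top 34 above the origin and its underside 16; bristle block 40 wide below that; handle 24 wide from x -98 to -36, underside 18 above the mat, with a hanging hole. Grip it across the 46 mm back. About 120 g. May be absent. Goes in the dry bin.
- brush_b: Origin under the grip point, on its underside; x runs along the tool from handle to head, z up as it lies at the start. Second oak brush, same shape and weight, tan bristles. May be absent. Goes in the dry bin.
- wet_bin: Light green open bin beside the canister, fixed to the mat: 200 mm (x) by 240 (y), 60 high (a rim lip stands 6 mm proud all round the outside), walls and floor 5 thick. Origin at the centre of its underside, z up. The mat's surface is at z = 3 mm.
- dry_bin: Dark green open bin, same size and origin, fixed to the mat.
- canister: Aluminium cleaner canister with a blue band, 68 mm in diameter, 182 high, fixed to the mat. Origin at the centre of its underside.
- cap_top (a point): Centre of the top of the canister's orange nozzle cap: a 40 mm disc, 216 mm above the canister's underside when up. Sinks with the cap.
- cap (a joint): Travel of the nozzle cap, m: 0 up, 0.008 right down (counts as pressed beyond 0.006). Sprung: about 4 N to start, 8.5 N right down; springs back.
- timer: Loose white timer, flat block 100 (x) by 60 (y) by 36 mm high, display on top, about 200 g. Origin at the centre of its underside; -x end carries the red button, +x end is the flat back, z up. The button does not move this frame.
- timer_back (a point): Centre of the timer's flat back (+x end), 50 mm from its origin, 18 mm up; axes as the timer's.
- timer_button_top (a point): Centre of the face of the red button: 26 mm disc, 64 mm from the timer's origin towards -x, 19 mm above its underside; it stands 14 mm out of the end. Pressed level, along the timer's +x.
- timer_button (a joint): Travel of the timer's button, m: 0 out, 0.006 fully in (counts as pressed beyond 0.0045). Sprung: about 3 N to start, 6 N fully in; the loose timer slides on the mat at about 2 N.
- stop: Dark steel stop block fixed to the mat, 30 (x) by 130 (y) by 42 mm high. Origin at the centre of its underside. Its -x side, rubber-faced, is the face to brace against; the timer's x should point along the stop's x.
- stop_face (a point): Centre of the stop's bracing face (its -x side), 18 mm up; axes as the stop's.
- polish_tin: Red polish tin with a white lid, 80 mm in diameter, 32 high, loose, to be left alone. Origin at the centre of its underside.
- wax_jar: Amber wax jar with a white lid, 70 mm in diameter, 80 high, loose, to be left alone. Origin at the centre of its underside.
- pail: Small open steel pail, 120 mm in diameter at the rim, 80 high, loose, to be left alone. Origin at the centre of its underside.
Mind the look-alikes: they are no part of the job. Leave any pink look-alike of the brush_b alone.

How it is judged (in metres and radians):
On the way, in this order (a step that is already met when the one before it is completed fails the run):
1. every plastic or steel tool present lies in the wet bin (x of scoop in the frame of wet_bin between -0.08 and 0.08 m and y of scoop in the frame of wet_bin between -0.1 and 0.1 m and z of scoop in the frame of wet_bin between -0.01 and 0.05 m and angle between scoop's own x axis and vertical between 1.22 and 1.92 rad and x of squeegee in the frame of wet_bin between -0.08 and 0.08 m and y of squeegee in the frame of wet_bin between -0.1 and 0.1 m and z of squeegee in the frame of wet_bin between -0.01 and 0.05 m and angle between squeegee's own x axis and vertical between 1.22 and 1.92 rad and x of steel_grip in the frame of wet_bin between -0.08 and 0.08 m and y of steel_grip in the frame of wet_bin between -0.1 and 0.1 m and z of steel_grip in the frame of wet_bin between -0.01 and 0.05 m and angle between steel_grip's own x axis and vertical between 1.22 and 1.92 rad), for 0.3 s.
2. then the canister's cap is pressed right down, with those tools in the wet bin (all of step 1 and value of joint cap above 0.006 m), for 0.1 s.
3. then the timer's button is pushed in while its back bears squarely on the stop (value of joint timer_button above 0.0045 m and contact force between timer and stop above 1.5 N and x of timer_back in the frame of stop_face between -0.01 and 0.01 m and y of timer_back in the frame of stop_face between -0.04 and 0.04 m and angle between the x axis of timer and the x axis of stop, either way round below 0.15 rad and angle between timer's own z axis and vertical below 0.2 rad), for 0.1 s.
At the end, for the whole second after the job is handed in: Tools present lie in their bins (origin within 80 mm in x, 100 in y of bin centre, under 50 above its underside, within 0.35 rad of level); timer flat, its back within 10 mm of the stop face, 40 sideways, 0.15 rad of square; cap and button out (under 2 mm); all at rest (all of step 1 and x of brush_a in the frame of dry_bin between -0.08 and 0.08 m and y of brush_a in the frame of dry_bin between -0.1 and 0.1 m and z of brush_a in the frame of dry_bin between -0.01 and 0.05 m and angle between brush_a's own x axis and vertical between 1.22 and 1.92 rad and x of brush_b in the frame of dry_bin between -0.08 and 0.08 m and y of brush_b in the frame of dry_bin between -0.1 and 0.1 m and z of brush_b in the frame of dry_bin between -0.01 and 0.05 m and angle between brush_b's own x axis and vertical between 1.22 and 1.92 rad and x of timer_back in the frame of stop_face between -0.01 and 0.01 m and y of timer_back in the frame of stop_face between -0.04 and 0.04 m and angle between the x axis of timer and the x axis of stop, either way round below 0.15 rad and angle between timer's own z axis and vertical below 0.2 rad and value of joint each of cap, timer_button below 0.002 m and linear speed of each of scoop, squeegee, steel_grip, brush_a, brush_b, timer below 0.02 m/s); the robot touches nothing.
It fails at once if the polish tin is moved more than 40 mm (distance of polish_tin from where it was at the start of the episode above 0.04 m).
It fails at once if the wax jar is moved more than 40 mm (distance of wax_jar from where it was at the start of the episode above 0.04 m).
It fails at once if the pail is moved more than 40 mm (distance of pail from where it was at the start of the episode above 0.04 m).
Of scoop, squeegee, steel_grip, brush_a, brush_b only 3 to 5 are there at a start; the rules pass over those that are not, and their reading is None.
At some moment in a run one of scoop, squeegee, steel_grip, brush_a, brush_b, timer may be knocked a few centimetres aside while the robot is not near it.
Once in a run the grip may slacken for a moment while it holds something.
It also fails if it takes over 208 s, if anything falls off the work surface, if the arm or the gripper's body presses on something with over 40 N, if the wrist force passes 120 N, or if a joint passes its speed limit or range.

ROBOT

A 6-joint arm with a two-finger parallel gripper is mounted at the origin on the work surface. World frame = base frame: x ahead of the robot, y to its left, z up, the work surface at z = 0. Lengths are in mm, angles in rad, forces in N, time in s.
With the tool pointing down it reaches from about 300 to 750 mm from the base axis. Payload 8.5 kg.
Tool frame: the origin (TCP) lies at the very end of the fingers, on their centre line; the grasp point (between the pads) lies ctrl.tcp_to_grasp behind it (ctrl.tcp_to_grasp is the distance from the TCP to the grasp point, in mm); z points along the fingers, y is the line along which they close (so a half turn about z gives the same grasp; the last joint's range is limited). The gripper opens to 88 mm and grips with 3 to 60 N. Pads are 18 mm wide; open, the fingers measure 123 mm over their backs; the gripper's body (75 mm by 187 mm) begins 45 mm behind the grasp point.
Start: joints at [0.94, 0.381, 1.297, -0, 1.464, -0.215], TCP at [222.147, 503.122, 238.748] pointing down, gripper open.
Joint ranges: [-3.11, 3.11], [-0.89, 2.33], [0.22, 2.48], [-1.42, 4.56], [0.17, 2.85], [-2.88, 2.88]. Speed limits (rad/s): [2.39, 2.39, 3.14, 3.14, 3.14, 3.14].

INTERFACE

Orientations are given as [roll, pitch, yaw] about the fixed x, y, z axes, in that order (R = Rz(yaw) Ry(pitch) Rx(roll)).
In Python, from plant import ctrl gives the robot as it stands. The module is installed in compiled form; this text tells all that it offers.
- The arm moves only by the tool drive_tool, never from a script. Its argument "targets" is a list of rows, each an object of numbers: "tx", "ty", "tz": the shift along the tool's x, y, z in mm; "wx", "wy", "wz": the turn, a rotation vector about the tool's x, y, z in degrees. In form: [{"tx": .., "ty": .., "tz": .., "wx": .., "wy": .., "wz": ..}, ...]. A call has 1 to 10 rows; each row is the pose to reach, as a shift and turn from the pose commanded when the call began, along the tool's axes at that moment; what a row does not reach only later rows make up. A row lasts 1/8 s, in which the tool goes at most 62.5 mm and 10.7 degrees, less where a joint would pass 70% of its speed; a pose out of reach is approached as far as the arm can. A call with a gripper value outside its range is refused whole. "fingers" is the finger opening in mm, from 0 to 88.1, set as the call begins (left out, the last holds). The fingers move at their own pace and stop on an object; "newtons" is the grip in N (left out, the last holds). Time passes only in rows, so rows that repeat a pose let the fingers close. It gives the time, the measured TCP pose, the force, the opening and the grip force at its end, in the units of the state.
- ctrl.state(): the state, without advancing time (a new reading comes with each control period).
- ctrl.get_image(name): name is "scene" or "top" or "wrist"; returns a dict with "pixels" (420x560x3 uint8, red, green, blue), "camera_matrix" (3x3 intrinsics, pixels), "k1" (the pictures are not rectified: a ray, as slopes to the right and down, at radius r is drawn at 1 + k1 r^2 times it, then the intrinsics apply), "R" (3x3) and "t" (3): a world point X has camera coordinates R X + t. Camera axes: x right, y down, z forward; pixel columns grow to the right and rows downward; lengths in mm; the calibration is good to about 2 mm. A picture is of the moment at which its call begins. There is no depth.
- ctrl.finish_job(): hands the job in; it is judged then, once.
The state is a dict: "clock": time; "joint_positions": joint angles; "dq": joint speeds; "joint_torque": joint torques, N m; "eef_pos": TCP position; "orientation": TCP orientation; "force": force on the tool from outside, world axes, zero at the start; "ft_torque": the same for the moment, N m; "grip_width": finger opening in mm; "gripper_force": force on a finger pad.
Only numpy, scipy, OpenCV 4.12 (cv2) and the standard library are available. Lean on these libraries where they do the work, as an engineer would, in place of code of your own. Each camera call takes 0.05 s, during which the arm holds its last target. There are 200 camera calls.

## Working session

There is one attempt and no reset: what is moved stays moved. The work goes in short steps, Python scripts to look and compute and a tool call to move; the robot and the scene stay as the last step left them, time stands still between calls to the robot, and variables do not carry over. Pictures are saved under pics/ and viewed, at most 14 in all, crops included, and the job is handed in when it is done.

Besides the shell and the picture viewer there is one more tool, called after "Emit:" by a JSON object that holds its "method" and its "body", one argument or row to a line. drive_tool: Moves the arm, as the interface text tells. Its arguments: {"type":"object","properties":{"targets":{"type":"array"},"fingers":{"type":"number"},"newtons":{"type":"number"}},"required":["targets"]}

```bash
mkdir -p pics
cat > h.py <<'E'
import numpy as np, cv2
from plant import ctrl
from scipy.spatial.transform import Rotation as Ro
def shot(name,fn=None):
    im=ctrl.get_image(name)
    if fn: cv2.imwrite('pics/'+fn,im['pixels'][:,:,::-1])
    return im
def ray(im,uv):
    K=np.array(im['camera_matrix']);k=im['k1']
    d=np.linalg.inv(K)@[uv[0],uv[1],1]; x=d[:2].copy()
    for _ in range(30): x=d[:2]/(1+k*(x@x))
    R=np.array(im['R']);t=np.array(im['t'])
    return -R.T@t, R.T@np.array([x[0],x[1],1])
def at(im,uv,z):
    c,d=ray(im,uv); return c+d*(z-c[2])/d[2]
def proj(im,X):
    R=np.array(im['R']);t=np.array(im['t']);c=R@np.array(X,float)+t;x=c[:2]/c[2];x=x*(1+im['k1']*(x@x))
    K=np.array(im['camera_matrix']);return (K@[x[0],x[1],1])[:2]
def go(p,yaw=None):
    "shift/turn in tool axes to reach world TCP p, pointing down with tool-y line at world angle yaw (deg)"
    s=ctrl.state();o=s['orientation'];R=Ro.from_euler('xyz',o)
    sh=R.inv().apply(np.array(p)-np.array(s['eef_pos']))
    M=R.as_matrix();cur=np.degrees(np.arctan2(M[1,1],M[0,1]))
    out=dict(shift=np.round(sh,1),cur_y=round(cur,1))
    if yaw is not None:
        d=(yaw-cur+90)%180-90; out['wz']=round(-d,1)
    return out
E
python3 - <<'E'
from h import *
s=ctrl.state();print(s,ctrl.tcp_to_grasp)
for n in ['top','scene']:
    im=shot(n,n+'0.png');print(n,im['camera_matrix'],im['k1'],im['R'],im['t'])
print(go([300,0,200],0))
E
```

```text
{'clock': 0.0, 'joint_positions': array([ 9.39696699e-01,  3.81217666e-01,  1.29823730e+00,  3.21046969e-05,
        1.46358216e+00, -2.15287485e-01]), 'dq': array([-0.00051335,  0.00167726,  0.00089794, -0.0001749 , -0.00031509,
        0.00157581]), 'joint_torque': array([ 6.15850186e-04, -4.37944865e+01, -2.24558920e+01,  7.14191934e-02,
        3.53120361e-02, -1.09431469e-04]), 'eef_pos': array([221.99110732, 502.91935384, 238.1340419 ]), 'orientation': array([-3.14018835e+00, -3.39757859e-04,  2.72577681e+00]), 'force': array([ 0.43452008,  0.49595678, -0.34039501]), 'ft_torque': array([ 0.02456779, -0.02012777, -0.01530813]), 'gripper_force': 0.0, 'grip_width': 88.13907371241267} 18.700000000000003
top [[420.071708     0.         280.10689392]
 [  0.         420.071708   205.42350224]
 [  0.           0.           1.        ]] 0.013341653046478882 [[-0.01678932 -0.99983803 -0.0064837 ]
 [-0.99612625  0.0172861  -0.08621878]
 [ 0.08631689  0.00501103 -0.99625513]] [   3.65344238  420.62480109 1201.35824665]
scene [[423.22198856   0.         278.10634199]
 [  0.         423.22198856 210.80262407]
 [  0.           0.           1.        ]] -0.07587600187778604 [[-0.67293469  0.73969906 -0.00205098]
 [ 0.47544664  0.43040596 -0.76726866]
 [-0.56666515 -0.51729683 -0.64132253]] [ 276.56677635  -92.18513288 1551.08860611]
{'shift': array([-274.5, -428.5,   38.7]), 'cur_y': np.float64(66.2), 'wz': np.float64(66.2)}
```

View pics/top0.png

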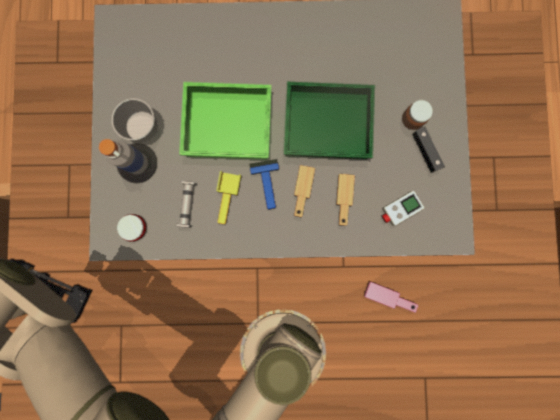

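View pics/scene0.png

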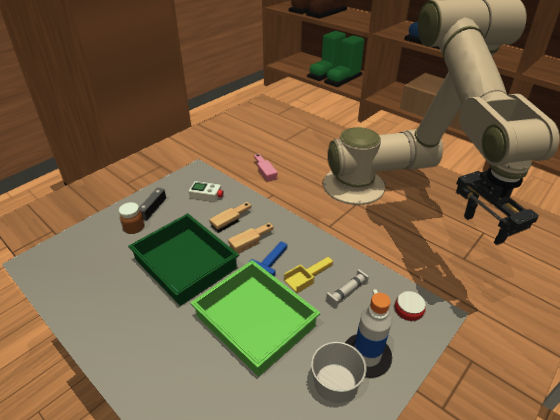

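Top view: steel grip (187,205), scoop (228,198), squeegee (266,184), brush A or B at (304,190) and (346,199), timer (404,209) with its button at lower left, stop (429,151), wet bin (226,121), dry bin (329,121), cap (108,148), tin (131,228), pail (134,121), jar (420,114). The pink decoy is at (391,297).

Run:
```python
from h import *
im=shot('top');p=im['pixels'];hsv=cv2.cvtColor(p,cv2.COLOR_RGB2HSV)
cv2.imwrite('pics/crop.png',cv2.resize(p[70:260,80:470,::-1],None,fx=2,fy=2,interpolation=cv2.INTER_CUBIC))
def seg(n,box,lo,hi,z):
    u0,u1,v0,v1=box;m=cv2.inRange(hsv[v0:v1,u0:u1],lo,hi);k,l,st,_=cv2.connectedComponentsWithStats(m)
    i=1+np.argmax(st[1:,4]);v,u=np.nonzero(l==i)
    P=np.array([at(im,(a+u0,b+v0),z)[:2] for a,b in zip(u,v)],np.float32)
    c=P.mean(0);w,V=np.linalg.eigh(np.cov(P.T));a=V[:,1];q=(P-c)@a
    r=cv2.minAreaRect(P)
    print(n,len(u),'mean',c.round(1),'axis',np.degrees(np.arctan2(a[1],a[0])).round(1),'ends',(c+a*q.min()).round(),(c+a*q.max()).round(),'rect',np.round(r[0],1),np.round(r[1],1),round(r[2],1))
seg('scoop',(205,250,165,230),(20,120,90),(35,255,255),23)
seg('sq',(245,285,150,215),(105,120,40),(125,255,255),23)
seg('brL',(285,322,160,225),(8,60,120),(25,255,255),34)
seg('brR',(325,365,168,235),(8,60,120),(25,255,255),34)
seg('grip',(172,202,175,235),(0,0,115),(180,60,255),30)
seg('timer',(385,430,185,230),(0,0,150),(180,70,255),36)
seg('button',(375,400,205,230),(0,150,100),(8,255,255),20)
seg('stop',(405,450,125,180),(0,0,0),(180,255,60),42)
seg('wet',(170,280,70,170),(40,80,60),(75,255,255),60)
seg('dry',(280,385,70,170),(50,80,20),(85,255,110),60)
seg('cap',(95,125,135,165),(5,180,150),(18,255,255),219)
for n,uv,z in [('jar',(420,112),80),('tin',(131,228),35),('pail',(134,121),80)]: print(n,at(im,uv,z))
```

```text
scoop 683 mean [459.7 150.5] axis 169.3 ends [516. 140.] [371. 167.] rect [444.1 154.3] [ 61.2 148.2] 78.5
sq 442 mean [489.5  35.2] axis -170.2 ends [539.  44.] [414.  22.] rect [477.9  42.4] [ 75.8 128.7] 89.1
brL 765 mean [469.8 -70.3] axis 167.9 ends [535. -84.] [386. -52.] rect [460.5 -68.3] [ 50.5 152.3] 78.1
brR 779 mean [ 443.9 -189.2] axis 173.9 ends [ 510. -196.] [ 359. -180.] rect [ 434.6 -188.8] [ 52.1 151.1] 85.0
grip 1630 mean [426.9 266.5] axis -178.9 ends [514. 268.] [341. 265.] rect [427.5 265.9] [ 84.  171.9] 90.0
timer 544 mean [ 403.1 -351.3] axis 117.7 ends [ 433. -407.] [ 383. -313.] rect [ 406.6 -359.7] [ 67.4 106.4] 30.5
button 40 mean [ 379.9 -308.1] axis -151.7 ends [ 390. -303.] [ 370. -313.] rect [ 380.2 -308.3] [23.  14.3] 24.5
stop 211 mean [ 564.7 -417.4] axis -156.7 ends [ 623. -392.] [ 509. -441.] rect [ 566.2 -417.2] [123.3  15.4] 22.8
wet 6717 mean [663.8 148.3] axis 86.5 ends [656.  20.] [672. 277.] rect [664.5 148.5] [256.2 219. ] 87.1
dry 5788 mean [ 654.6 -144.6] axis 72.4 ends [ 611. -282.] [698.  -7.] rect [ 659.6 -147. ] [248.8 214.2] 86.4
cap 26 mean [561.9 427. ] axis 151.8 ends [571. 422.] [551. 433.] rect [560.8 427.6] [10.  21.9] 64.5
jar [ 670.74942929 -399.50869203   80.        ]
tin [361.9392103  422.58282219  35.        ]
pail [660.00159779 401.88412098  80.        ]
```

View pics/crop.png

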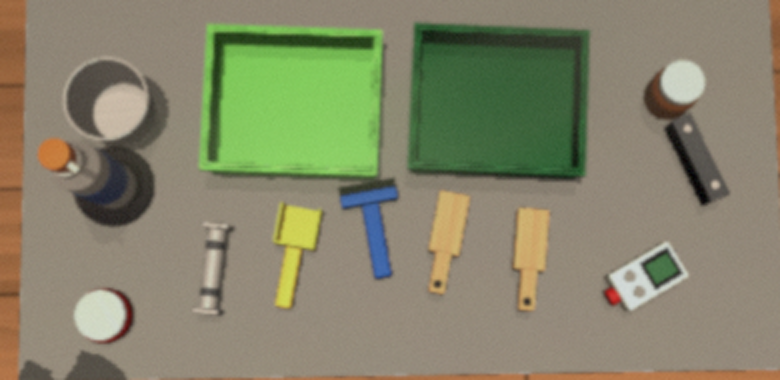

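Run:
```python
from h import *
im=shot('top')
c=lambda u,v:(80+u/2-.25,70+v/2-.25)
print('grip',at(im,c(217.5,230),25),at(im,c(208,310),25))
print('stop',[at(im,c(*q),45)[:2].round() for q in [(666,123),(691,116),(728,193),(704,204)]])
print('timer',[at(im,c(*q),39)[:2].round() for q in [(668,243),(687,273),(630,310),(608,276)]],at(im,c(611,296),22))
print('cap',at(im,c(57,155),219))
for n,cs in [('wet',[(207,25),(383,31),(378,176),(200,172)]),('dry',[(414,24),(589,31),(583,177),(408,173)])]:
  q=np.array([at(im,c(*a),63)[:2] for a in cs]);print(n,q.round(),q.mean(0))
print(go([426,269,140],90-6))
```

```text
grip [484.8445831  261.18239844  25.        ] [369.03190865 274.61707084  25.        ]
stop [array([ 625., -388.]), array([ 635., -424.]), array([ 522., -472.]), array([ 507., -437.])]
timer [array([ 453., -385.]), array([ 409., -410.]), array([ 358., -328.]), array([ 407., -298.])] [ 379.41846621 -305.67832121   22.        ]
cap [553.76365386 414.59572536 219.        ]
wet [[776. 268.]
 [763.  16.]
 [552.  26.]
 [563. 278.]] [663.42111293 146.85222612]
dry [[ 772.  -29.]
 [ 757. -279.]
 [ 546. -263.]
 [ 556.  -16.]] [ 657.59550153 -146.59943636]
{'shift': array([-281.1, -131.6,   98.5]), 'cur_y': np.float64(66.2), 'wz': np.float64(-17.8)}
```

Emit:
{"method": "drive_tool", "body": {
  "targets": [
    {"tx": -56,"ty": -26,"tz": 0,"wz": -9},
    {"tx": -112,"ty": -52,"tz": 20,"wz": -18},
    {"tx": -168,"ty": -78,"tz": 45,"wz": -18},
    {"tx": -224,"ty": -104,"tz": 70,"wz": -18},
    {"tx": -281,"ty": -132,"tz": 98,"wz": -18},
    {"tx": -281,"ty": -132,"tz": 98,"wz": -18},
    {"tx": -281,"ty": -132,"tz": 98,"wz": -18}
  ],
  "fingers": 60,
  "newtons": 25
}}

```text
invalid input
```

Run:
```python
from h import *
im=shot('wrist','w1.png');np.save('w1.npy',im,allow_pickle=True)
print(ctrl.state()['eef_pos'],go([426,268,140],84))
R=np.array(im['R']);print(-R.T@np.array(im['t']),R[2], proj(im,[426,268,21]))
```

```text
[222.09661069 503.02456135 238.46207851] {'shift': array([-281.5, -132.6,   98.5]), 'cur_y': np.float64(66.2), 'wz': np.float64(-17.8)}
[148.83372899 534.91710214 384.15401673] [ 0.28492834 -0.12708611 -0.95008682] [197.36607031 351.11194203]
```

View pics/w1.png

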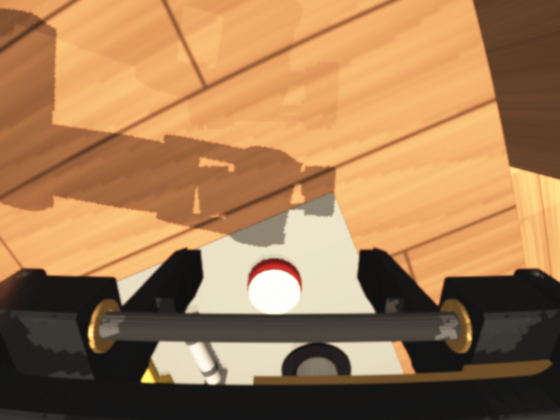

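The wrist view shows the tin (275,285) and, behind the linkage, the steel grip (205,360). The move was refused, so I'll supply every key.

Emit:
{"method": "drive_tool", "body": {
  "targets": [
    {"tx": -56,"ty": -26,"tz": 0,"wx": 0,"wy": 0,"wz": -9},
    {"tx": -112,"ty": -52,"tz": 20,"wx": 0,"wy": 0,"wz": -18},
    {"tx": -168,"ty": -78,"tz": 45,"wx": 0,"wy": 0,"wz": -18},
    {"tx": -224,"ty": -104,"tz": 70,"wx": 0,"wy": 0,"wz": -18},
    {"tx": -281,"ty": -132,"tz": 98,"wx": 0,"wy": 0,"wz": -18},
    {"tx": -281,"ty": -132,"tz": 98,"wx": 0,"wy": 0,"wz": -18},
    {"tx": -281,"ty": -132,"tz": 98,"wx": 0,"wy": 0,"wz": -18}
  ],
  "fingers": 60,
  "newtons": 25
}}

```text
clock: 1.12
eef_pos: [426.0, 268.6, 140.6]
orientation: [-3.141, -0.001, 3.038]
force: [-0.6, 0.7, 0.5]
grip_width: 60.0
gripper_force: 0.0
```

Run:
```python
from h import *
im=shot('wrist','w2.png')
s=ctrl.state();print(s['eef_pos'],s['grip_width'],go([426,268,140],84))
print(proj(im,[426,268,21]),proj(im,s['eef_pos']),proj(im,[485,261,21]),proj(im,[369,275,21]))
```

```text
[425.5873235  269.45127946 141.10164007] 60.003047125972245 {'shift': array([-0.6, -1.4,  1.1]), 'cur_y': np.float64(84.2), 'wz': np.float64(0.2)}
[280.16029133 200.69524933] [282.81772778 261.82850323] [279.21748347 256.78568196] [281.46012415 139.01762662]
```

View pics/w2.png

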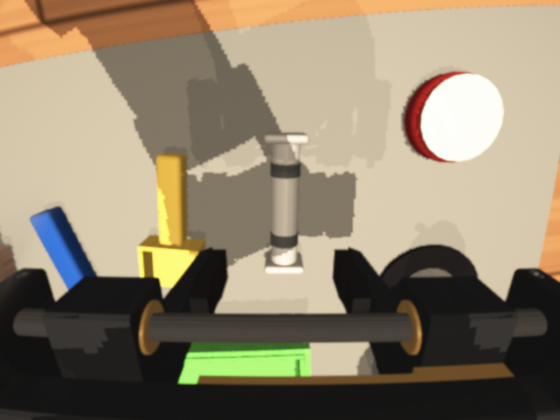

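Steel grip is seen from (286,137) to (284,266), about 5 px right of predicted, so I shift +4 mm in tool y and descend.

Emit:
{"method": "drive_tool", "body": {
  "targets": [
    {"tx": 0,"ty": 4,"tz": 60,"wx": 0,"wy": 0,"wz": 0},
    {"tx": 0,"ty": 4,"tz": 110,"wx": 0,"wy": 0,"wz": 0},
    {"tx": 0,"ty": 4,"tz": 135,"wx": 0,"wy": 0,"wz": 0},
    {"tx": 0,"ty": 4,"tz": 135,"wx": 0,"wy": 0,"wz": 0}
  ]
}}

```text
clock: 1.68
eef_pos: [425.5, 274.5, 5.6]
orientation: [3.141, -0.0, 3.042]
force: [0.4, -0.8, 0.4]
grip_width: 60.5
gripper_force: 0.0
```

Emit:
{"method": "drive_tool", "body": {
  "targets": [
    {"tx": 0,"ty": 0,"tz": 0,"wx": 0,"wy": 0,"wz": 0},
    {"tx": 0,"ty": 0,"tz": 0,"wx": 0,"wy": 0,"wz": 0},
    {"tx": 0,"ty": 0,"tz": 0,"wx": 0,"wy": 0,"wz": 0},
    {"tx": 0,"ty": 0,"tz": 0,"wx": 0,"wy": 0,"wz": 0},
    {"tx": 0,"ty": 0,"tz": 0,"wx": 0,"wy": 0,"wz": 0},
    {"tx": 0,"ty": 0,"tz": 0,"wx": 0,"wy": 0,"wz": 0}
  ],
  "fingers": 0,
  "newtons": 35
}}

```text
clock: 2.42
eef_pos: [426.3, 273.0, 6.0]
orientation: [3.141, 0.0, 3.04]
force: [-1.8, 2.0, 4.7]
grip_width: 24.7
gripper_force: 35.0
```

Emit:
{"method": "drive_tool", "body": {
  "targets": [
    {"tx": 0,"ty": 0,"tz": -50,"wx": 0,"wy": 0,"wz": 0},
    {"tx": 0,"ty": 0,"tz": -100,"wx": 0,"wy": 0,"wz": 0},
    {"tx": 0,"ty": 0,"tz": -115,"wx": 0,"wy": 0,"wz": 0},
    {"tx": 0,"ty": 0,"tz": -115,"wx": 0,"wy": 0,"wz": 0}
  ]
}}

```text
clock: 2.92
eef_pos: [426.5, 272.8, 121.2]
orientation: [3.141, 0.001, 3.04]
force: [0.6, 0.4, -2.5]
grip_width: 24.8
gripper_force: 34.9
```

Run:
```python
from h import *
b=np.array([663.4,147,0]);Rz=Ro.from_euler('z',-3,degrees=True)
for n,x,y in [('grip',0,75),('scoop',-3,16),('sq',3,-62)]:
    print(n,b+Rz.apply([x,y,0]))
p=b+Rz.apply([0,75,0]);p[2]=120
print(go(p,87))
```

```text
grip [667.32519672 221.89721511   0.        ]
scoop [661.2414867  163.13508042   0.        ]
sq [663.15105932  84.92796098   0.        ]
{'shift': array([-244.7,  -26.2,    1.6]), 'cur_y': np.float64(84.2), 'wz': np.float64(-2.8)}
```

Emit:
{"method": "drive_tool", "body": {
  "targets": [
    {"tx": -50,"ty": -5,"tz": 0,"wx": 0,"wy": 0,"wz": -3},
    {"tx": -100,"ty": -11,"tz": 0,"wx": 0,"wy": 0,"wz": -3},
    {"tx": -150,"ty": -16,"tz": 0,"wx": 0,"wy": 0,"wz": -3},
    {"tx": -200,"ty": -21,"tz": 0,"wx": 0,"wy": 0,"wz": -3},
    {"tx": -245,"ty": -26,"tz": 0,"wx": 0,"wy": 0,"wz": -3},
    {"tx": -245,"ty": -26,"tz": 0,"wx": 0,"wy": 0,"wz": -3},
    {"tx": -245,"ty": -26,"tz": 45,"wx": 0,"wy": 0,"wz": -3},
    {"tx": -245,"ty": -26,"tz": 85,"wx": 0,"wy": 0,"wz": -3},
    {"tx": -245,"ty": -26,"tz": 107,"wx": 0,"wy": 0,"wz": -3},
    {"tx": -245,"ty": -26,"tz": 107,"wx": 0,"wy": 0,"wz": -3}
  ]
}}

```text
clock: 4.18
eef_pos: [665.4, 222.2, 11.1]
orientation: [-3.141, -0.005, 3.093]
force: [-1.4, 0.1, -2.5]
grip_width: 24.5
gripper_force: 35.2
```

Emit:
{"method": "drive_tool", "body": {
  "targets": [
    {"tx": 0,"ty": 0,"tz": 0,"wx": 0,"wy": 0,"wz": 0},
    {"tx": 0,"ty": 0,"tz": 0,"wx": 0,"wy": 0,"wz": 0},
    {"tx": 0,"ty": 0,"tz": 0,"wx": 0,"wy": 0,"wz": 0},
    {"tx": 0,"ty": 0,"tz": -50,"wx": 0,"wy": 0,"wz": 0},
    {"tx": 0,"ty": 0,"tz": -100,"wx": 0,"wy": 0,"wz": 0},
    {"tx": 0,"ty": 0,"tz": -125,"wx": 0,"wy": 0,"wz": 0}
  ],
  "fingers": 36
}}

```text
clock: 4.92
eef_pos: [668.1, 222.3, 142.4]
orientation: [3.141, 0.005, 3.092]
force: [0.4, 0.1, 0.5]
grip_width: 36.0
gripper_force: 0.0
```

Run:
```python
from h import *
im=shot('top','t2.png');print(ctrl.state()['eef_pos'],go([441,154,139],79.3))
```

```text
[668.79707792 222.44435654 145.02203989] {'shift': array([224.2, -79.6,   4. ]), 'cur_y': np.float64(87.2), 'wz': np.float64(7.9)}
```

View pics/t2.png

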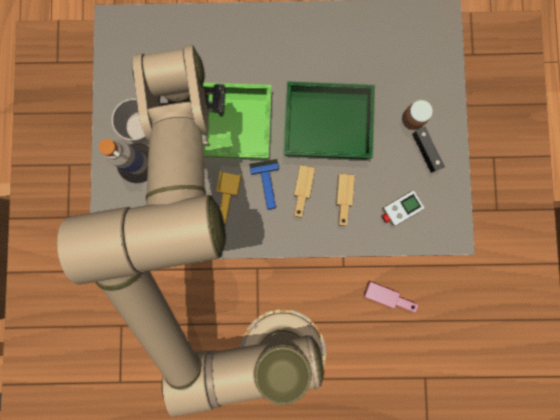

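Top view: steel grip was released behind the gripper at about (212,100), and the other tools are unmoved. Scoop next.

Emit:
{"method": "drive_tool", "body": {
  "targets": [
    {"tx": 50,"ty": -18,"tz": 0,"wx": 0,"wy": 0,"wz": 8},
    {"tx": 100,"ty": -36,"tz": 0,"wx": 0,"wy": 0,"wz": 8},
    {"tx": 150,"ty": -54,"tz": 0,"wx": 0,"wy": 0,"wz": 8},
    {"tx": 200,"ty": -72,"tz": 0,"wx": 0,"wy": 0,"wz": 8},
    {"tx": 224,"ty": -80,"tz": 0,"wx": 0,"wy": 0,"wz": 8},
    {"tx": 224,"ty": -80,"tz": 0,"wx": 0,"wy": 0,"wz": 8},
    {"tx": 224,"ty": -80,"tz": 0,"wx": 0,"wy": 0,"wz": 8}
  ],
  "fingers": 60
}}

```text
clock: 5.85
eef_pos: [440.8, 153.4, 138.7]
orientation: [3.141, 0.001, 2.953]
force: [0.5, -0.2, 0.4]
grip_width: 60.2
gripper_force: 0.0
```

```bash
cat >> h.py <<'E'
def wseg(lo,hi,z,cam='wrist'):
    im=shot(cam);hsv=cv2.cvtColor(im['pixels'],cv2.COLOR_RGB2HSV);m=cv2.inRange(hsv,lo,hi)
    k,l,st,_=cv2.connectedComponentsWithStats(m)
    for i in 1+np.argsort(-st[1:,4])[:3]:
        if st[i,4]<60: continue
        v,u=np.nonzero(l==i);j=np.random.permutation(len(u))[:1500]
        P=np.array([at(im,(u[a],v[a]),z)[:2] for a in j]);c=P.mean(0);w,V=np.linalg.eigh(np.cov(P.T));a=V[:,1];a=a*np.sign(a[0]);q=(P-c)@a
        print(st[i],'mean',c.round(),'ang',np.degrees(np.arctan2(a[1],a[0])).round(1),'ends',(c+a*q.min()).round(),(c+a*q.max()).round())
E
python3 - <<'E'
from h import *
wseg((20,120,60),(35,255,255),25)
s=ctrl.state();print(s['eef_pos'],go([441,154,6],79.3))
E
```

```text
[ 253  123   65  153 4739] mean [442. 156.] ang -11.4 ends [372. 171.] [517. 141.]
[198 375 165   9 192] mean [653. 106.] ang 79.4 ends [636.  15.] [672. 208.]
[440.85120474 153.4148054  138.62191292] {'shift': array([1.000e-01, 6.000e-01, 1.326e+02]), 'cur_y': np.float64(79.2), 'wz': np.float64(-0.1)}
```

Emit:
{"method": "drive_tool", "body": {
  "targets": [
    {"tx": 0,"ty": 3,"tz": 60,"wx": 0,"wy": 0,"wz": 0},
    {"tx": 0,"ty": 3,"tz": 110,"wx": 0,"wy": 0,"wz": 0},
    {"tx": 0,"ty": 3,"tz": 133,"wx": 0,"wy": 0,"wz": 0},
    {"tx": 0,"ty": 3,"tz": 133,"wx": 0,"wy": 0,"wz": 0}
  ]
}}

```text
clock: 6.4
eef_pos: [440.8, 156.4, 4.7]
orientation: [-3.141, -0.001, 2.953]
force: [0.2, -0.3, -0.1]
grip_width: 59.9
gripper_force: 0.0
```

Emit:
{"method": "drive_tool", "body": {
  "targets": [
    {"tx": 0,"ty": 0,"tz": 0,"wx": 0,"wy": 0,"wz": 0},
    {"tx": 0,"ty": 0,"tz": 0,"wx": 0,"wy": 0,"wz": 0},
    {"tx": 0,"ty": 0,"tz": 0,"wx": 0,"wy": 0,"wz": 0},
    {"tx": 0,"ty": 0,"tz": 0,"wx": 0,"wy": 0,"wz": 0},
    {"tx": 0,"ty": 0,"tz": 0,"wx": 0,"wy": 0,"wz": 0},
    {"tx": 0,"ty": 0,"tz": -50,"wx": 0,"wy": 0,"wz": 0},
    {"tx": 0,"ty": 0,"tz": -100,"wx": 0,"wy": 0,"wz": 0},
    {"tx": 0,"ty": 0,"tz": -115,"wx": 0,"wy": 0,"wz": 0},
    {"tx": 0,"ty": 0,"tz": -115,"wx": 0,"wy": 0,"wz": 0}
  ],
  "fingers": 0,
  "newtons": 35
}}

```text
clock: 7.52
eef_pos: [440.5, 156.2, 121.5]
orientation: [3.141, 0.002, 2.953]
force: [0.8, -0.3, -2.1]
grip_width: 23.4
gripper_force: 35.0
```

Run:
```python
from h import *
print(go([661,162,120],87))
wseg((20,120,60),(35,255,255),125)
```

```text
{'shift': array([-215.5,   47.1,    2. ]), 'cur_y': np.float64(79.2), 'wz': np.float64(-7.8)}
[ 253  135   55  179 7752] mean [420. 159.] ang -11.1 ends [372. 169.] [472. 149.]
[229 342 105  36 915] mean [508. 146.] ang 78.3 ends [500. 111.] [514. 177.]
```

Emit:
{"method": "drive_tool", "body": {
  "targets": [
    {"tx": -50,"ty": 11,"tz": 0,"wx": 0,"wy": 0,"wz": -8},
    {"tx": -100,"ty": 22,"tz": 0,"wx": 0,"wy": 0,"wz": -8},
    {"tx": -150,"ty": 33,"tz": 0,"wx": 0,"wy": 0,"wz": -8},
    {"tx": -200,"ty": 44,"tz": 0,"wx": 0,"wy": 0,"wz": -8},
    {"tx": -216,"ty": 47,"tz": 0,"wx": 0,"wy": 0,"wz": -8},
    {"tx": -216,"ty": 47,"tz": 0,"wx": 0,"wy": 0,"wz": -8},
    {"tx": -216,"ty": 47,"tz": 45,"wx": 0,"wy": 0,"wz": -8},
    {"tx": -216,"ty": 47,"tz": 85,"wx": 0,"wy": 0,"wz": -8},
    {"tx": -216,"ty": 47,"tz": 109,"wx": 0,"wy": 0,"wz": -8},
    {"tx": -216,"ty": 47,"tz": 109,"wx": 0,"wy": 0,"wz": -8}
  ]
}}

```text
clock: 8.82
eef_pos: [659.7, 161.9, 10.4]
orientation: [-3.141, -0.003, 3.093]
force: [-0.5, -0.0, -0.9]
grip_width: 23.7
gripper_force: 35.0
```

Emit:
{"method": "drive_tool", "body": {
  "targets": [
    {"tx": 0,"ty": 0,"tz": 0,"wx": 0,"wy": 0,"wz": 0},
    {"tx": 0,"ty": 0,"tz": 0,"wx": 0,"wy": 0,"wz": 0},
    {"tx": 0,"ty": 0,"tz": 0,"wx": 0,"wy": 0,"wz": 0},
    {"tx": 0,"ty": 0,"tz": -50,"wx": 0,"wy": 0,"wz": 0},
    {"tx": 0,"ty": 0,"tz": -100,"wx": 0,"wy": 0,"wz": 0},
    {"tx": 0,"ty": 0,"tz": -125,"wx": 0,"wy": 0,"wz": 0}
  ],
  "fingers": 34
}}

```text
clock: 9.57
eef_pos: [661.9, 161.9, 140.1]
orientation: [3.141, 0.004, 3.092]
force: [0.4, -0.5, 0.0]
grip_width: 33.8
gripper_force: 0.0
```

Run:
```python
from h import *
print(ctrl.state()['eef_pos'],go([488,35,139],99.8))
wseg((105,120,40),(125,255,255),25,'top')
```

```text
[661.87794695 161.88711366 140.06234809] {'shift': array([ 167.4, -135.3,    0.3]), 'cur_y': np.float64(87.2), 'wz': np.float64(-12.6)}
[251 163  27  46 448] mean [490.  35.] ang 9.3 ends [414.  22.] [539.  43.]
```

Emit:
{"method": "drive_tool", "body": {
  "targets": [
    {"tx": 42,"ty": -34,"tz": 0,"wx": 0,"wy": 0,"wz": -7},
    {"tx": 84,"ty": -68,"tz": 0,"wx": 0,"wy": 0,"wz": -12.5},
    {"tx": 126,"ty": -102,"tz": 0,"wx": 0,"wy": 0,"wz": -12.5},
    {"tx": 167,"ty": -135,"tz": 0,"wx": 0,"wy": 0,"wz": -12.5},
    {"tx": 167,"ty": -135,"tz": 0,"wx": 0,"wy": 0,"wz": -12.5},
    {"tx": 167,"ty": -135,"tz": 0,"wx": 0,"wy": 0,"wz": -12.5}
  ],
  "fingers": 56
}}

```text
clock: 10.38
eef_pos: [488.4, 35.3, 136.7]
orientation: [-3.142, 0.001, -2.973]
force: [0.5, 0.4, -0.0]
grip_width: 55.8
gripper_force: 0.0
```

Run:
```python
from h import *
wseg((105,120,40),(125,255,255),25)
s=ctrl.state();print(s['eef_pos'],go([488,35,6],99.5))
```

```text
[ 241  119   84  136 4974] mean [488.  36.] ang 9.1 ends [414.  24.] [540.  44.]
[488.6715985   35.46463529 136.61921999] {'shift': array([  0.8,  -0.3, 130.6]), 'cur_y': np.float64(99.7), 'wz': np.float64(0.2)}
```

Emit:
{"method": "drive_tool", "body": {
  "targets": [
    {"tx": 0,"ty": 0,"tz": 60,"wx": 0,"wy": 0,"wz": 0},
    {"tx": 0,"ty": 0,"tz": 110,"wx": 0,"wy": 0,"wz": 0},
    {"tx": 0,"ty": 0,"tz": 131,"wx": 0,"wy": 0,"wz": 0},
    {"tx": 0,"ty": 0,"tz": 131,"wx": 0,"wy": 0,"wz": 0}
  ]
}}

```text
clock: 10.92
eef_pos: [488.4, 35.9, 4.7]
orientation: [3.141, -0.001, -2.971]
force: [0.6, 0.3, -0.0]
grip_width: 56.1
gripper_force: 0.0
```

Emit:
{"method": "drive_tool", "body": {
  "targets": [
    {"tx": 0,"ty": 0,"tz": 0,"wx": 0,"wy": 0,"wz": 0},
    {"tx": 0,"ty": 0,"tz": 0,"wx": 0,"wy": 0,"wz": 0},
    {"tx": 0,"ty": 0,"tz": 0,"wx": 0,"wy": 0,"wz": 0},
    {"tx": 0,"ty": 0,"tz": 0,"wx": 0,"wy": 0,"wz": 0},
    {"tx": 0,"ty": 0,"tz": 0,"wx": 0,"wy": 0,"wz": 0},
    {"tx": 0,"ty": 0,"tz": -50,"wx": 0,"wy": 0,"wz": 0},
    {"tx": 0,"ty": 0,"tz": -100,"wx": 0,"wy": 0,"wz": 0},
    {"tx": 0,"ty": 0,"tz": -115,"wx": 0,"wy": 0,"wz": 0},
    {"tx": 0,"ty": 0,"tz": -115,"wx": 0,"wy": 0,"wz": 0}
  ],
  "fingers": 0,
  "newtons": 35
}}

```text
clock: 12.05
eef_pos: [488.1, 35.1, 121.6]
orientation: [-3.141, 0.002, -2.973]
force: [0.7, -0.4, -1.1]
grip_width: 26.0
gripper_force: 35.0
```

Run:
```python
from h import *
print(go([663,83,120],87))
wseg((105,120,40),(125,255,255),125)
```

```text
{'shift': array([-180.4,   17.8,    1.9]), 'cur_y': np.float64(99.7), 'wz': np.float64(12.7)}
[ 252  125   57  189 9964] mean [462.  29.] ang 9.6 ends [415.  21.] [520.  39.]
[ 227  343  106   20 2010] mean [549.  45.] ang -80.2 ends [544.  77.] [555.  11.]
```

Emit:
{"method": "drive_tool", "body": {
  "targets": [
    {"tx": -45,"ty": 4,"tz": 0,"wx": 0,"wy": 0,"wz": 6},
    {"tx": -90,"ty": 9,"tz": 0,"wx": 0,"wy": 0,"wz": 12.5},
    {"tx": -135,"ty": 13,"tz": 0,"wx": 0,"wy": 0,"wz": 12.5},
    {"tx": -180,"ty": 18,"tz": 0,"wx": 0,"wy": 0,"wz": 12.5},
    {"tx": -180,"ty": 18,"tz": 0,"wx": 0,"wy": 0,"wz": 12.5},
    {"tx": -180,"ty": 18,"tz": 0,"wx": 0,"wy": 0,"wz": 12.5},
    {"tx": -180,"ty": 18,"tz": 45,"wx": 0,"wy": 0,"wz": 12.5},
    {"tx": -180,"ty": 18,"tz": 85,"wx": 0,"wy": 0,"wz": 12.5},
    {"tx": -180,"ty": 18,"tz": 109,"wx": 0,"wy": 0,"wz": 12.5},
    {"tx": -180,"ty": 18,"tz": 109,"wx": 0,"wy": 0,"wz": 12.5}
  ]
}}

```text
clock: 13.35
eef_pos: [660.7, 82.8, 10.7]
orientation: [-3.142, -0.003, 3.092]
force: [-0.0, -0.2, -1.6]
grip_width: 25.5
gripper_force: 35.0
```

Emit:
{"method": "drive_tool", "body": {
  "targets": [
    {"tx": 0,"ty": 0,"tz": 0,"wx": 0,"wy": 0,"wz": 0},
    {"tx": 0,"ty": 0,"tz": 0,"wx": 0,"wy": 0,"wz": 0},
    {"tx": 0,"ty": 0,"tz": 0,"wx": 0,"wy": 0,"wz": 0},
    {"tx": 0,"ty": 0,"tz": -50,"wx": 0,"wy": 0,"wz": 0},
    {"tx": 0,"ty": 0,"tz": -100,"wx": 0,"wy": 0,"wz": 0},
    {"tx": 0,"ty": 0,"tz": -125,"wx": 0,"wy": 0,"wz": 0}
  ],
  "fingers": 36
}}

```text
clock: 14.1
eef_pos: [662.9, 83.2, 140.0]
orientation: [-3.142, 0.004, 3.092]
force: [-0.4, 0.5, -0.2]
grip_width: 35.8
gripper_force: 0.0
```

Run:
```python
from h import *
print(go([484,-73,139],77.9))
wseg((8,60,120),(14,255,255),37,'top')
```

```text
{'shift': array([ 171. , -164.8,    0.3]), 'cur_y': np.float64(87.2), 'wz': np.float64(9.3)}
[     0      0    560    420 118499] mean [309. -26.] ang 86.5 ends [ 262. -788.] [363. 855.]
[181 262  21  47 530] mean [215. 249.] ang 4.7 ends [135. 243.] [265. 253.]
[ 98 138  18  19 241] mean [599. 496.] ang 1.7 ends [570. 495.] [624. 497.]
```

Emit:
{"method": "drive_tool", "body": {
  "targets": [
    {"tx": 43,"ty": -41,"tz": 0,"wx": 0,"wy": 0,"wz": 5},
    {"tx": 86,"ty": -82,"tz": 0,"wx": 0,"wy": 0,"wz": 9},
    {"tx": 128,"ty": -123,"tz": 0,"wx": 0,"wy": 0,"wz": 9},
    {"tx": 171,"ty": -165,"tz": 0,"wx": 0,"wy": 0,"wz": 9},
    {"tx": 171,"ty": -165,"tz": 0,"wx": 0,"wy": 0,"wz": 9},
    {"tx": 171,"ty": -165,"tz": 0,"wx": 0,"wy": 0,"wz": 9}
  ],
  "fingers": 78
}}

```text
clock: 14.9
eef_pos: [483.8, -73.1, 136.7]
orientation: [3.141, 0.0, 2.935]
force: [-0.4, -0.3, 0.2]
grip_width: 78.0
gripper_force: 0.0
```

Run:
```python
from h import *
im=shot('wrist','w3.png');shot('top','t3.png')
a=cv2.imread('pics/w3.png');b=cv2.imread('pics/t3.png')[60:260,80:470]
b=cv2.resize(b,(560,287));cv2.imwrite('pics/c3.png',cv2.resize(np.vstack([a,b]),(472,596)))
s=ctrl.state();print(s['eef_pos'],go([484,-73,9],77.9),proj(im,[484,-73,37]),proj(im,[386,-52,37]))
```

```text
[484.10095148 -72.54990405 136.53211362] {'shift': array([  0. ,  -0.5, 127.5]), 'cur_y': np.float64(78.2), 'wz': np.float64(0.3)} [280.9093097  207.13152449] [281.70306724  85.88968231]
```

View pics/c3.png

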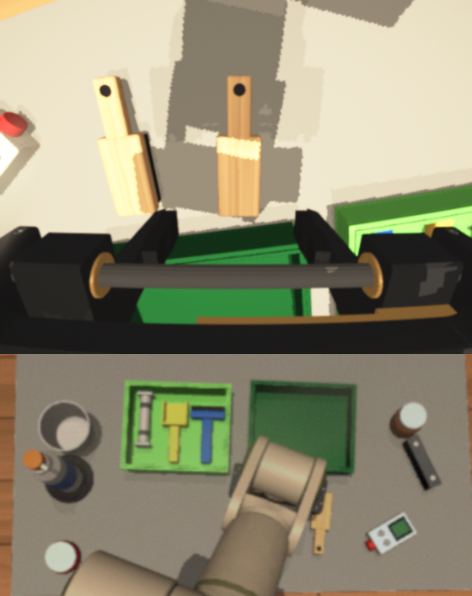

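The three tools lie neatly in the wet bin (bottom panel: grip (145,418), scoop (175,430), squeegee (207,430)). The brush is centred under the gripper (wrist view (238,150)). I descend.

Emit:
{"method": "drive_tool", "body": {
  "targets": [
    {"tx": 0,"ty": 0,"tz": 60,"wx": 0,"wy": 0,"wz": 0},
    {"tx": 0,"ty": 0,"tz": 105,"wx": 0,"wy": 0,"wz": 0},
    {"tx": 0,"ty": 0,"tz": 127,"wx": 0,"wy": 0,"wz": 0},
    {"tx": 0,"ty": 0,"tz": 127,"wx": 0,"wy": 0,"wz": 0}
  ]
}}

```text
clock: 15.5
eef_pos: [483.2, -72.2, 8.3]
orientation: [3.141, -0.003, 2.937]
force: [-0.6, 0.1, 0.3]
grip_width: 77.7
gripper_force: 0.0
```

Emit:
{"method": "drive_tool", "body": {
  "targets": [
    {"tx": 0,"ty": 0,"tz": 0,"wx": 0,"wy": 0,"wz": 0},
    {"tx": 0,"ty": 0,"tz": 0,"wx": 0,"wy": 0,"wz": 0},
    {"tx": 0,"ty": 0,"tz": 0,"wx": 0,"wy": 0,"wz": 0},
    {"tx": 0,"ty": 0,"tz": 0,"wx": 0,"wy": 0,"wz": 0},
    {"tx": 0,"ty": 0,"tz": 0,"wx": 0,"wy": 0,"wz": 0},
    {"tx": 0,"ty": 0,"tz": -50,"wx": 0,"wy": 0,"wz": 0},
    {"tx": 0,"ty": 0,"tz": -100,"wx": 0,"wy": 0,"wz": 0},
    {"tx": 0,"ty": 0,"tz": -115,"wx": 0,"wy": 0,"wz": 0},
    {"tx": 0,"ty": 0,"tz": -115,"wx": 0,"wy": 0,"wz": 0}
  ],
  "fingers": 0,
  "newtons": 35
}}

```text
clock: 16.62
eef_pos: [483.5, -73.3, 125.5]
orientation: [-3.141, 0.002, 2.935]
force: [-0.3, 0.5, -1.9]
grip_width: 45.5
gripper_force: 35.0
```

Run:
```python
from h import *
b=np.array([657.6,-146.6,0]);Rz=Ro.from_euler('z',-3.5,degrees=True)
p=b+Rz.apply([22,50,0]);p[2]=125;print(p,b+Rz.apply([22,-50,0]),go(p,86.5))
wseg((8,60,150),(25,255,255),132)
```

```text
[682.61139254 -98.03632795 125.        ] [ 676.50653859 -197.84980779    0.        ] {'shift': array([-199.9,   16.6,    0.9]), 'cur_y': np.float64(78.2), 'wz': np.float64(-8.3)}
[  227    66   106   248 16731] mean [452. -68.] ang -10.8 ends [385. -55.] [513. -80.]
[ 102   88   84  175 2364] mean [ 431. -130.] ang -3.2 ends [ 379. -127.] [ 467. -132.]
[ 238  342   85   24 1967] mean [542. -86.] ang 78.8 ends [ 537. -112.] [547. -61.]
```

Emit:
{"method": "drive_tool", "body": {
  "targets": [
    {"tx": -50,"ty": 4,"tz": 0,"wx": 0,"wy": 0,"wz": -8},
    {"tx": -100,"ty": 8,"tz": 0,"wx": 0,"wy": 0,"wz": -8},
    {"tx": -150,"ty": 12,"tz": 0,"wx": 0,"wy": 0,"wz": -8},
    {"tx": -200,"ty": 16,"tz": 0,"wx": 0,"wy": 0,"wz": -8},
    {"tx": -200,"ty": 16,"tz": 0,"wx": 0,"wy": 0,"wz": -8},
    {"tx": -200,"ty": 16,"tz": 0,"wx": 0,"wy": 0,"wz": -8},
    {"tx": -200,"ty": 16,"tz": 45,"wx": 0,"wy": 0,"wz": -8},
    {"tx": -200,"ty": 16,"tz": 85,"wx": 0,"wy": 0,"wz": -8},
    {"tx": -200,"ty": 16,"tz": 110,"wx": 0,"wy": 0,"wz": -8},
    {"tx": -200,"ty": 16,"tz": 110,"wx": 0,"wy": 0,"wz": -8}
  ]
}}

```text
clock: 17.92
eef_pos: [680.7, -98.2, 13.7]
orientation: [3.141, -0.003, 3.075]
force: [-1.3, -0.5, -0.6]
grip_width: 45.6
gripper_force: 35.0
```

Emit:
{"method": "drive_tool", "body": {
  "targets": [
    {"tx": 0,"ty": 0,"tz": 0,"wx": 0,"wy": 0,"wz": 0},
    {"tx": 0,"ty": 0,"tz": 0,"wx": 0,"wy": 0,"wz": 0},
    {"tx": 0,"ty": 0,"tz": 0,"wx": 0,"wy": 0,"wz": 0},
    {"tx": 0,"ty": 0,"tz": -50,"wx": 0,"wy": 0,"wz": 0},
    {"tx": 0,"ty": 0,"tz": -100,"wx": 0,"wy": 0,"wz": 0},
    {"tx": 0,"ty": 0,"tz": -125,"wx": 0,"wy": 0,"wz": 0}
  ],
  "fingers": 57
}}

```text
clock: 18.68
eef_pos: [683.0, -98.7, 143.2]
orientation: [-3.141, 0.004, 3.075]
force: [0.3, -0.3, -0.5]
grip_width: 57.0
gripper_force: 0.0
```

Run:
```python
from h import *
print(ctrl.state()['eef_pos'],go([458.5,-191,139],83.9))
```

```text
[682.97135604 -98.65852633 143.196079  ] {'shift': array([ 217.8, -107.1,    3.4]), 'cur_y': np.float64(86.2), 'wz': np.float64(2.3)}
```

Emit:
{"method": "drive_tool", "body": {
  "targets": [
    {"tx": 50,"ty": -24,"tz": 0,"wx": 0,"wy": 0,"wz": 2.5},
    {"tx": 100,"ty": -49,"tz": 0,"wx": 0,"wy": 0,"wz": 2.5},
    {"tx": 150,"ty": -73,"tz": 0,"wx": 0,"wy": 0,"wz": 2.5},
    {"tx": 200,"ty": -98,"tz": 0,"wx": 0,"wy": 0,"wz": 2.5},
    {"tx": 218,"ty": -107,"tz": 0,"wx": 0,"wy": 0,"wz": 2.5},
    {"tx": 218,"ty": -107,"tz": 0,"wx": 0,"wy": 0,"wz": 2.5}
  ],
  "fingers": 78
}}

```text
clock: 19.42
eef_pos: [457.0, -191.2, 140.2]
orientation: [-3.141, 0.0, 3.029]
force: [-0.1, 0.1, 0.3]
grip_width: 77.9
gripper_force: 0.0
```

Run:
```python
from h import *
wseg((8,60,150),(25,255,255),37)
print(ctrl.state()['eef_pos'],go([458.5,-191,9],83.9))
```

```text
[ 256   91   56  167 6282] mean [ 442. -187.] ang -6.2 ends [ 362. -179.] [ 508. -194.]
[   0    0  159   34 2640] mean [ 277. -353.] ang 84.8 ends [ 272. -401.] [ 285. -268.]
[ 92 112  75 109 780] mean [ 397. -311.] ang -24.2 ends [ 367. -297.] [ 464. -341.]
[ 457.88166881 -190.92332543  140.13597682] {'shift': array([ -0.5,   0. , 131.1]), 'cur_y': np.float64(83.6), 'wz': np.float64(-0.3)}
```

Emit:
{"method": "drive_tool", "body": {
  "targets": [
    {"tx": 0,"ty": 1,"tz": 60,"wx": 0,"wy": 0,"wz": 0},
    {"tx": 0,"ty": 1,"tz": 105,"wx": 0,"wy": 0,"wz": 0},
    {"tx": 0,"ty": 1,"tz": 131,"wx": 0,"wy": 0,"wz": 0},
    {"tx": 0,"ty": 1,"tz": 131,"wx": 0,"wy": 0,"wz": 0}
  ]
}}

```text
clock: 19.98
eef_pos: [458.0, -188.9, 7.3]
orientation: [3.14, -0.003, 3.032]
force: [0.3, -0.1, 0.7]
grip_width: 77.8
gripper_force: 0.0
```

Emit:
{"method": "drive_tool", "body": {
  "targets": [
    {"tx": 0,"ty": 0,"tz": 0,"wx": 0,"wy": 0,"wz": 0},
    {"tx": 0,"ty": 0,"tz": 0,"wx": 0,"wy": 0,"wz": 0},
    {"tx": 0,"ty": 0,"tz": 0,"wx": 0,"wy": 0,"wz": 0},
    {"tx": 0,"ty": 0,"tz": 0,"wx": 0,"wy": 0,"wz": 0},
    {"tx": 0,"ty": 0,"tz": 0,"wx": 0,"wy": 0,"wz": 0},
    {"tx": 0,"ty": 0,"tz": -50,"wx": 0,"wy": 0,"wz": 0},
    {"tx": 0,"ty": 0,"tz": -100,"wx": 0,"wy": 0,"wz": 0},
    {"tx": 0,"ty": 0,"tz": -115,"wx": 0,"wy": 0,"wz": 0},
    {"tx": 0,"ty": 0,"tz": -115,"wx": 0,"wy": 0,"wz": 0}
  ],
  "fingers": 0,
  "newtons": 35
}}

```text
clock: 21.1
eef_pos: [458.0, -189.9, 124.5]
orientation: [-3.14, 0.002, 3.031]
force: [-0.3, 0.1, -0.7]
grip_width: 45.6
gripper_force: 35.0
```

Run:
```python
from h import *
print(go([676.5,-198,125],86.5))
wseg((8,60,150),(25,255,255),132)
```

```text
{'shift': array([-2.181e+02,  1.600e+01, -1.000e-01]), 'cur_y': np.float64(83.7), 'wz': np.float64(-2.8)}
[  227    65   106   249 16233] mean [ 427. -188.] ang -6.5 ends [ 358. -180.] [ 487. -195.]
[ 237  342   87   26 2178] mean [ 517. -197.] ang 83.5 ends [ 514. -223.] [ 520. -171.]
[   0    0  105   25 1301] mean [ 320. -284.] ang 84.9 ends [ 318. -302.] [ 323. -251.]
```

Emit:
{"method": "drive_tool", "body": {
  "targets": [
    {"tx": -50,"ty": 4,"tz": 0,"wx": 0,"wy": 0,"wz": -3},
    {"tx": -100,"ty": 8,"tz": 0,"wx": 0,"wy": 0,"wz": -3},
    {"tx": -150,"ty": 12,"tz": 0,"wx": 0,"wy": 0,"wz": -3},
    {"tx": -200,"ty": 16,"tz": 0,"wx": 0,"wy": 0,"wz": -3},
    {"tx": -218,"ty": 16,"tz": 0,"wx": 0,"wy": 0,"wz": -3},
    {"tx": -218,"ty": 16,"tz": 0,"wx": 0,"wy": 0,"wz": -3},
    {"tx": -218,"ty": 16,"tz": 45,"wx": 0,"wy": 0,"wz": -3},
    {"tx": -218,"ty": 16,"tz": 85,"wx": 0,"wy": 0,"wz": -3},
    {"tx": -218,"ty": 16,"tz": 110,"wx": 0,"wy": 0,"wz": -3},
    {"tx": -218,"ty": 16,"tz": 110,"wx": 0,"wy": 0,"wz": -3}
  ]
}}

```text
clock: 22.4
eef_pos: [674.6, -197.6, 12.1]
orientation: [3.14, -0.003, 3.083]
force: [0.0, -0.2, -1.3]
grip_width: 45.3
gripper_force: 35.0
```

Emit:
{"method": "drive_tool", "body": {
  "targets": [
    {"tx": 0,"ty": 0,"tz": 0,"wx": 0,"wy": 0,"wz": 0},
    {"tx": 0,"ty": 0,"tz": 0,"wx": 0,"wy": 0,"wz": 0},
    {"tx": 0,"ty": 0,"tz": 0,"wx": 0,"wy": 0,"wz": 0},
    {"tx": 0,"ty": 0,"tz": -50,"wx": 0,"wy": 0,"wz": 0},
    {"tx": 0,"ty": 0,"tz": -100,"wx": 0,"wy": 0,"wz": 0},
    {"tx": 0,"ty": 0,"tz": -150,"wx": 0,"wy": 0,"wz": 0},
    {"tx": 0,"ty": 0,"tz": -200,"wx": 0,"wy": 0,"wz": 0},
    {"tx": 0,"ty": 0,"tz": -250,"wx": 0,"wy": 0,"wz": 0},
    {"tx": 0,"ty": 0,"tz": -250,"wx": 0,"wy": 0,"wz": 0}
  ],
  "fingers": 57
}}

```text
clock: 23.52
eef_pos: [677.0, -198.2, 268.6]
orientation: [-3.138, 0.008, 3.084]
force: [-0.8, 0.5, -0.9]
grip_width: 56.6
gripper_force: 0.0
```

Run:
```python
from h import *
# canister cap via scene+top triangulation
cs=[]
A=np.zeros((3,3));b=np.zeros(3)
for n,box in [('top',(90,130,130,165)),('scene',(360,400,285,320))]:
    im=shot(n,n+'4.png');u0,u1,v0,v1=box;hsv=cv2.cvtColor(im['pixels'],cv2.COLOR_RGB2HSV)[v0:v1,u0:u1]
    m=cv2.inRange(hsv,(4,150,120),(20,255,255));v,u=np.nonzero(m);uv=(u.mean()+u0,v.mean()+v0)
    c,d=ray(im,uv);d/=np.linalg.norm(d);Q=np.eye(3)-np.outer(d,d);A+=Q;b+=Q@c
    print(n,len(u),uv,at(im,uv,219).round(1),at(im,uv,205).round(1))
print(np.linalg.solve(A,b))
print(ctrl.state()['eef_pos'],go([556,415,260]))
```

```text
top 189 (np.float64(106.62433862433862), np.float64(146.66137566137567)) [555.3 418.6 219. ] [558.6 424.5 205. ]
scene 222 (np.float64(380.6171171171171), np.float64(300.0810810810811)) [556.8 422.6 219. ] [545.8 418.3 205. ]
[555.37626519 420.84241947 216.11516706]
[ 676.03587001 -197.77653721  263.28178871] {'shift': array([155.4, 604.8,   3.4]), 'cur_y': np.float64(86.7)}
```

View pics/top4.png

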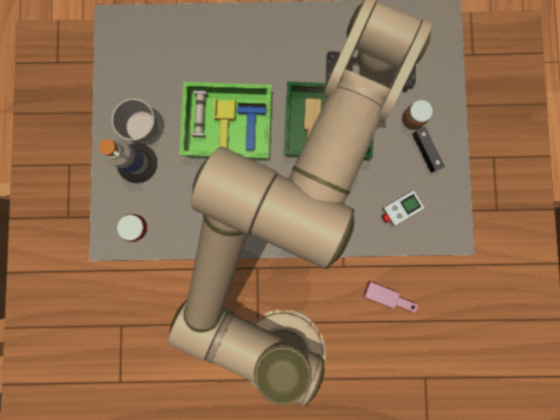

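Top view: both bins look right so far, and the second brush is hidden by the arm. Now I carry closed fingers to above the cap.

Emit:
{"method": "drive_tool", "body": {
  "targets": [
    {"tx": 15,"ty": 58,"tz": 0,"wx": 0,"wy": 0,"wz": 0},
    {"tx": 30,"ty": 116,"tz": 0,"wx": 0,"wy": 0,"wz": 0},
    {"tx": 45,"ty": 174,"tz": 0,"wx": 0,"wy": 0,"wz": 0},
    {"tx": 60,"ty": 232,"tz": 0,"wx": 0,"wy": 0,"wz": 0},
    {"tx": 75,"ty": 290,"tz": 0,"wx": 0,"wy": 0,"wz": 0},
    {"tx": 90,"ty": 348,"tz": 0,"wx": 0,"wy": 0,"wz": 0},
    {"tx": 105,"ty": 406,"tz": 0,"wx": 0,"wy": 0,"wz": 0},
    {"tx": 120,"ty": 464,"tz": 0,"wx": 0,"wy": 0,"wz": 0},
    {"tx": 135,"ty": 522,"tz": 0,"wx": 0,"wy": 0,"wz": 0},
    {"tx": 150,"ty": 580,"tz": 0,"wx": 0,"wy": 0,"wz": 0}
  ],
  "fingers": 0
}}

```text
clock: 24.88
eef_pos: [559.1, 391.5, 261.6]
orientation: [-3.14, -0.003, 3.084]
force: [1.5, -0.7, 0.7]
grip_width: 0.6
gripper_force: 0.0
```

Emit:
{"method": "drive_tool", "body": {
  "targets": [
    {"tx": 5,"ty": 29,"tz": 0,"wx": 0,"wy": 0,"wz": 0},
    {"tx": 5,"ty": 29,"tz": 0,"wx": 0,"wy": 0,"wz": 0},
    {"tx": 5,"ty": 29,"tz": 0,"wx": 0,"wy": 0,"wz": 0}
  ]
}}

```text
clock: 25.25
eef_pos: [556.9, 418.2, 262.5]
orientation: [-3.14, -0.002, 3.083]
force: [-0.2, -0.4, 0.1]
grip_width: 0.4
gripper_force: 0.0
```

Run:
```python
from h import *
s=ctrl.state();im=shot('wrist');print(s['eef_pos'],s['force'],s['grip_width'],go([556,419,222]),proj(im,s['eef_pos']))
wseg((4,150,100),(20,255,255),219)
im=shot('top')
p=im['pixels'];hsv=cv2.cvtColor(p,cv2.COLOR_RGB2HSV)
for n,z in [('t',37)]:
    m=cv2.inRange(hsv[80:160,285:375],(8,60,100),(25,255,255));k,l,st,ce=cv2.connectedComponentsWithStats(m)
    for i in range(1,k):
        if st[i,4]>60: print('brush',st[i],at(im,ce[i]+[285,80],42).round())
cv2.imwrite('pics/top5.png',p[:,:,::-1])
```

```text
[556.90497729 418.176696   262.5136026 ] [-0.18792172 -0.4218355   0.12777133] 0.4395490404404737 {'shift': array([ 1.2,  1.1, 41. ]), 'cur_y': np.float64(86.6)} [281.60643032 262.22849863]
[ 383    0  177  168 8505] mean [462. 545.] ang -84.1 ends [456. 599.] [468. 483.]
[ 378  221  144   47 4472] mean [575. 535.] ang 85.9 ends [572. 487.] [580. 596.]
[  86  339  408   45 4128] mean [691. 457.] ang -88.7 ends [688. 592.] [696. 235.]
brush [ 19  19  17  51 670] [ 663. -100.   42.]
brush [ 53  20  18  51 675] [ 659. -199.   42.]
```

Emit:
{"method": "drive_tool", "body": {
  "targets": [
    {"tx": 0,"ty": 0,"tz": 35,"wx": 0,"wy": 0,"wz": 0},
    {"tx": 0,"ty": 0,"tz": 40,"wx": 0,"wy": 0,"wz": 0},
    {"tx": 0,"ty": 0,"tz": 43,"wx": 0,"wy": 0,"wz": 0},
    {"tx": 0,"ty": 0,"tz": 46,"wx": 0,"wy": 0,"wz": 0},
    {"tx": 0,"ty": 0,"tz": 48,"wx": 0,"wy": 0,"wz": 0},
    {"tx": 0,"ty": 0,"tz": 49,"wx": 0,"wy": 0,"wz": 0},
    {"tx": 0,"ty": 0,"tz": 49,"wx": 0,"wy": 0,"wz": 0}
  ]
}}

```text
clock: 26.28
eef_pos: [557.2, 419.1, 215.8]
orientation: [3.141, 0.002, 3.083]
force: [0.9, -1.8, 6.2]
grip_width: 0.4
gripper_force: 2.8
```

Emit:
{"method": "drive_tool", "body": {
  "targets": [
    {"tx": 0,"ty": 0,"tz": 1,"wx": 0,"wy": 0,"wz": 0},
    {"tx": 0,"ty": 0,"tz": 1.5,"wx": 0,"wy": 0,"wz": 0},
    {"tx": 0,"ty": 0,"tz": 1.5,"wx": 0,"wy": 0,"wz": 0}
  ]
}}

```text
clock: 26.65
eef_pos: [557.2, 419.1, 214.5]
orientation: [3.141, 0.002, 3.083]
force: [0.5, -0.8, 6.3]
grip_width: 0.2
gripper_force: 3.1
```

Emit:
{"method": "drive_tool", "body": {
  "targets": [
    {"tx": 0,"ty": 0,"tz": 1,"wx": 0,"wy": 0,"wz": 0},
    {"tx": 0,"ty": 0,"tz": 2,"wx": 0,"wy": 0,"wz": 0},
    {"tx": 0,"ty": 0,"tz": 3,"wx": 0,"wy": 0,"wz": 0},
    {"tx": 0,"ty": 0,"tz": 3.5,"wx": 0,"wy": 0,"wz": 0},
    {"tx": 0,"ty": 0,"tz": 3.5,"wx": 0,"wy": 0,"wz": 0}
  ]
}}

```text
clock: 27.28
eef_pos: [557.2, 419.1, 211.5]
orientation: [3.14, 0.003, 3.083]
force: [-0.7, -2.0, 8.2]
grip_width: 0.5
gripper_force: 4.0
```

Emit:
{"method": "drive_tool", "body": {
  "targets": [
    {"tx": 0,"ty": 0,"tz": 0.5,"wx": 0,"wy": 0,"wz": 0},
    {"tx": 0,"ty": 0,"tz": 1,"wx": 0,"wy": 0,"wz": 0},
    {"tx": 0,"ty": 0,"tz": 1,"wx": 0,"wy": 0,"wz": 0}
  ]
}}

```text
clock: 27.65
eef_pos: [557.3, 419.1, 211.4]
orientation: [3.14, 0.004, 3.083]
force: [-1.4, -3.5, 12.2]
grip_width: 0.4
gripper_force: 6.1
```

Cap bottomed out (12 N). I release and travel to the timer.

Emit:
{"method": "drive_tool", "body": {
  "targets": [
    {"tx": 0,"ty": 0,"tz": 0,"wx": 0,"wy": 0,"wz": 0},
    {"tx": 0,"ty": 0,"tz": -10,"wx": 0,"wy": 0,"wz": 0},
    {"tx": 0,"ty": 0,"tz": -50,"wx": 0,"wy": 0,"wz": 0},
    {"tx": 0,"ty": 0,"tz": -80,"wx": 0,"wy": 0,"wz": 0},
    {"tx": 0,"ty": -60,"tz": -80,"wx": 0,"wy": 0,"wz": 0},
    {"tx": 0,"ty": -120,"tz": -80,"wx": 0,"wy": 0,"wz": 0},
    {"tx": 5,"ty": -180,"tz": -80,"wx": 0,"wy": 0,"wz": 0},
    {"tx": 10,"ty": -240,"tz": -80,"wx": 0,"wy": 0,"wz": 0},
    {"tx": 20,"ty": -300,"tz": -80,"wx": 0,"wy": 0,"wz": 0},
    {"tx": 30,"ty": -360,"tz": -80,"wx": 0,"wy": 0,"wz": 0}
  ]
}}

```text
clock: 28.9
eef_pos: [505.2, 59.9, 288.7]
orientation: [3.141, 0.0, 3.084]
force: [0.8, -0.7, 0.5]
grip_width: 0.4
gripper_force: 0.0
```

```bash
cat > tm.py <<'E'
from h import *
im=shot('top','t6.png');p=im['pixels'];hsv=cv2.cvtColor(p,cv2.COLOR_RGB2HSV)
c=p[130:250,370:470]
cv2.imwrite('pics/z6.png',cv2.resize(c[:,:,::-1],None,fx=5,fy=5,interpolation=cv2.INTER_CUBIC))
m=cv2.inRange(hsv[180:235,370:440],(0,150,100),(8,255,255));v,u=np.nonzero(m);print('button',at(im,(u.mean()+370,v.mean()+180),22))
s=ctrl.state();print(s['eef_pos'],go([406,-355,130],29))
E
python3 tm.py
```

```text
button [ 379.86466264 -307.35900199   22.        ]
[504.36004933  54.4774903  288.82735037] {'shift': array([  72.6, -414.4,  159.9]), 'cur_y': np.float64(86.4), 'wz': np.float64(57.4)}
```

View pics/z6.png

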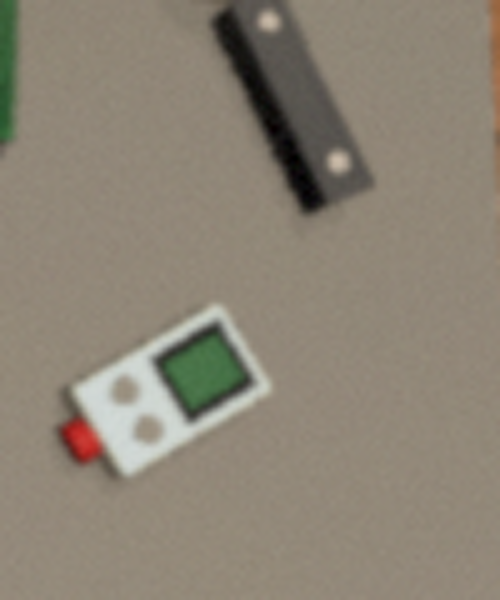

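Timer top corners: (215,303), (272,388), (125,478), (70,390). Stop: outer black edge (210,22)-(303,213), grey top edge (238,5)-(328,203).

Run:
```python
from h import *
im=shot('top')
c=lambda q:(370+q[0]/5-.4,130+q[1]/5-.4)
T=np.array([at(im,c(q),39)[:2] for q in [(217,301),(274,388),(125,479),(69,389)]]);print('timer',T.round(),T.mean(0))
d=T[0]+T[1]-T[2]-T[3];print(np.degrees(np.arctan2(d[1],d[0])),np.linalg.norm(d)/2)
print('out',[at(im,c(q),3)[:2].round() for q in [(210,22),(303,213)]],[at(im,c(q),45)[:2].round() for q in [(210,22),(303,213)]])
print('gr',[at(im,c(q),45)[:2].round() for q in [(238,5),(328,203),(375,185)]])
```

```text
timer [[ 457. -383.]
 [ 407. -414.]
 [ 356. -327.]
 [ 408. -297.]] [ 407.01846973 -355.36791031]
-60.10372860906978 99.47264266908965
out [array([ 628., -398.]), array([ 513., -447.])] [array([ 618., -385.]), array([ 506., -432.])]
gr [array([ 627., -401.]), array([ 511., -447.]), array([ 521., -474.])]
```

Emit:
{"method": "drive_tool", "body": {
  "targets": [
    {"tx": 10,"ty": -60,"tz": 0,"wx": 0,"wy": 0,"wz": 9},
    {"tx": 20,"ty": -120,"tz": 0,"wx": 0,"wy": 0,"wz": 18},
    {"tx": 30,"ty": -180,"tz": 10,"wx": 0,"wy": 0,"wz": 27},
    {"tx": 40,"ty": -240,"tz": 25,"wx": 0,"wy": 0,"wz": 36},
    {"tx": 50,"ty": -300,"tz": 50,"wx": 0,"wy": 0,"wz": 45},
    {"tx": 60,"ty": -355,"tz": 75,"wx": 0,"wy": 0,"wz": 54},
    {"tx": 72,"ty": -410,"tz": 105,"wx": 0,"wy": 0,"wz": 57.5},
    {"tx": 72,"ty": -410,"tz": 140,"wx": 0,"wy": 0,"wz": 57.5},
    {"tx": 72,"ty": -410,"tz": 140,"wx": 0,"wy": 0,"wz": 57.5}
  ],
  "fingers": 86
}}

```text
clock: 30.12
eef_pos: [410.0, -342.7, 146.7]
orientation: [-3.141, -0.006, 2.08]
force: [0.6, 0.8, 0.2]
grip_width: 85.7
gripper_force: 0.0
```

Run:
```python
from h import *
im=shot('wrist','w7.png');s=ctrl.state();print(s['eef_pos'],go([403,-350,16],29),proj(im,[403,-350,39]))
for q in [(453,-385),(409,-410),(358,-328),(407,-298)]:print(proj(im,[*q,39]).round(),end=' ')
```

```text
[ 410.7422766  -343.05706842  148.65671692] {'shift': array([ -2.5, -10.2, 132.7]), 'cur_y': np.float64(29.2), 'wz': np.float64(0.2)} [268.93811211 207.53278492]
[297. 261.] [245. 261.] [236. 163.] [302. 160.]
```

View pics/w7.png

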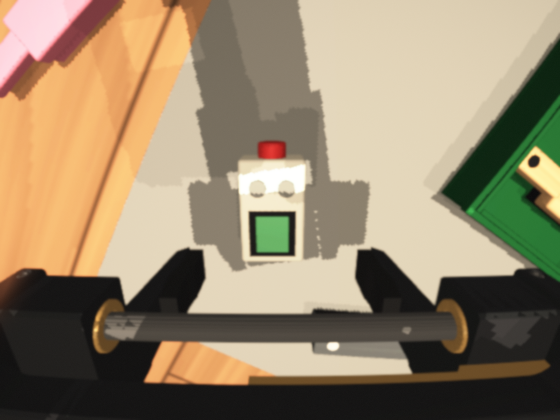

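Wrist view: timer seen at (240..304, 160..262), button at (272,150), as predicted. Grasp it.

Emit:
{"method": "drive_tool", "body": {
  "targets": [
    {"tx": -2,"ty": -9,"tz": 20,"wx": 0,"wy": 0,"wz": 0},
    {"tx": -2,"ty": -9,"tz": 75,"wx": 0,"wy": 0,"wz": 0},
    {"tx": -2,"ty": -9,"tz": 115,"wx": 0,"wy": 0,"wz": 0},
    {"tx": -2,"ty": -9,"tz": 132,"wx": 0,"wy": 0,"wz": 0},
    {"tx": -2,"ty": -9,"tz": 132,"wx": 0,"wy": 0,"wz": 0}
  ]
}}

```text
clock: 30.8
eef_pos: [404.4, -349.4, 17.5]
orientation: [3.141, 0.0, 2.082]
force: [-0.2, -0.6, 0.9]
grip_width: 86.0
gripper_force: 0.0
```

Emit:
{"method": "drive_tool", "body": {
  "targets": [
    {"tx": 0,"ty": 0,"tz": 0,"wx": 0,"wy": 0,"wz": 0},
    {"tx": 0,"ty": 0,"tz": 0,"wx": 0,"wy": 0,"wz": 0},
    {"tx": 0,"ty": 0,"tz": 0,"wx": 0,"wy": 0,"wz": 0},
    {"tx": 0,"ty": 0,"tz": 0,"wx": 0,"wy": 0,"wz": 0},
    {"tx": 0,"ty": 0,"tz": 0,"wx": 0,"wy": 0,"wz": 0},
    {"tx": 0,"ty": 0,"tz": -20,"wx": 0,"wy": 0,"wz": 0},
    {"tx": 0,"ty": 0,"tz": -20,"wx": 0,"wy": 0,"wz": 0}
  ],
  "fingers": 0,
  "newtons": 30
}}

```text
clock: 31.68
eef_pos: [403.7, -350.2, 37.6]
orientation: [3.141, 0.002, 2.08]
force: [-0.1, -0.1, -3.3]
grip_width: 59.8
gripper_force: 30.0
```

Run:
```python
from h import *
s=ctrl.state();e=s['eef_pos']
a=np.radians(-67.6);ux=np.array([np.cos(a),np.sin(a)]);uy=np.array([-ux[1],ux[0]])
a0=np.radians(29.2-90);off=np.array([np.cos(a0),np.sin(a0)])@(np.array([407,-355.4])-[403.5,-349.2]);print('off',off)
face=np.array([570,-423.])
p=face-15*uy-(50+4+off)*ux   # TCP
print(s,p,go([p[0],p[1],37],22.4))
```

```text
off 7.119625686058375
{'clock': 31.675, 'joint_positions': array([-9.36153744e-01,  5.87355759e-01,  1.61184981e+00, -8.33135655e-05,
        9.40262637e-01, -1.44530913e+00]), 'dq': array([-0.0018273 ,  0.02627836,  0.02265789,  0.00171209, -0.01975995,
        0.0003406 ]), 'joint_torque': array([ 1.11960133e-01, -4.86366105e+01, -1.55725229e+01, -2.19162299e-03,
        3.42185637e-01,  9.41618964e-05]), 'eef_pos': array([ 403.74391233, -350.22566904,   37.56932987]), 'orientation': array([3.14139363e+00, 2.11617403e-03, 2.08000055e+00]), 'force': array([-0.14394674, -0.14585476, -3.27283821]), 'ft_torque': array([-0.03177789,  0.03199137, -0.00434623]), 'gripper_force': 29.999081091955304, 'grip_width': 59.82980271904484} [ 532.84093073 -372.20814814] {'shift': array([-82.1, 102. ,   0.8]), 'cur_y': np.float64(29.2), 'wz': np.float64(6.8)}
```

Emit:
{"method": "drive_tool", "body": {
  "targets": [
    {"tx": -40,"ty": 45,"tz": -5,"wx": 0,"wy": 0,"wz": 7},
    {"tx": -70,"ty": 80,"tz": -5,"wx": 0,"wy": 0,"wz": 7},
    {"tx": -82,"ty": 102,"tz": 0,"wx": 0,"wy": 0,"wz": 7},
    {"tx": -82,"ty": 102,"tz": 0,"wx": 0,"wy": 0,"wz": 7},
    {"tx": -82,"ty": 102,"tz": 12,"wx": 0,"wy": 0,"wz": 7},
    {"tx": -82,"ty": 102,"tz": 18,"wx": 0,"wy": 0,"wz": 7},
    {"tx": -82,"ty": 102,"tz": 19.5,"wx": 0,"wy": 0,"wz": 7},
    {"tx": -82,"ty": 102,"tz": 19.5,"wx": 0,"wy": 0,"wz": 7}
  ]
}}

```text
clock: 32.67
eef_pos: [531.7, -371.8, 17.5]
orientation: [-3.141, -0.0, 1.957]
force: [-1.8, 1.3, 2.5]
grip_width: 60.1
gripper_force: 30.0
```

Emit:
{"method": "drive_tool", "body": {
  "targets": [
    {"tx": 0,"ty": 0,"tz": 0,"wx": 0,"wy": 0,"wz": 0},
    {"tx": 0,"ty": 0,"tz": 0,"wx": 0,"wy": 0,"wz": 0},
    {"tx": 0,"ty": 0,"tz": 0,"wx": 0,"wy": 0,"wz": 0},
    {"tx": 0,"ty": 0,"tz": -50,"wx": 0,"wy": 0,"wz": 0},
    {"tx": 20,"ty": 0,"tz": -100,"wx": 0,"wy": 0,"wz": 0},
    {"tx": 60,"ty": 0,"tz": -140,"wx": 0,"wy": 0,"wz": 0},
    {"tx": 80,"ty": 0,"tz": -140,"wx": 0,"wy": 0,"wz": 0},
    {"tx": 80,"ty": 0,"tz": -140,"wx": 0,"wy": 0,"wz": 0}
  ],
  "fingers": 76
}}

```text
clock: 33.67
eef_pos: [502.2, -296.8, 157.8]
orientation: [3.141, 0.0, 1.959]
force: [-0.2, -0.8, 0.0]
grip_width: 76.1
gripper_force: 0.0
```

Run:
```python
from h import *
im=shot('wrist','w8.png');s=ctrl.state();np.save('w8.npy',im,allow_pickle=True)
a=np.radians(-67.6);ux=np.array([np.cos(a),np.sin(a)]);uy=np.array([-ux[1],ux[0]])
f=np.array([570,-423.]);c=f-15*uy-54*ux;print('centre',c)
b=c-ux*(64+45);print(s['eef_pos'],go([b[0],b[1],12],22.4))
for n,X in [('btn',[*(c-64*ux),22]),('backL',[*(c+50*ux-30*uy),39]),('backR',[*(c+50*ux+30*uy),39]),('frL',[*(c-50*ux-30*uy),39]),('frR',[*(c-50*ux+30*uy),39]),('stopL',[*(f-65*uy),45]),('stopR',[*(f+65*uy),45])]:print(n,proj(im,X).round())
```

```text
centre [ 535.55400917 -378.79056983]
[ 502.40076433 -297.65074038  157.28883792] {'shift': array([ 21.4,  -0.3, 145.3]), 'cur_y': np.float64(22.2), 'wz': np.float64(-0.2)}
btn [279. 218.]
backL [252. 320.]
backR [306. 320.]
frL [249. 238.]
frR [309. 238.]
stopL [233. 327.]
stopR [352. 327.]
```

View pics/w8.png

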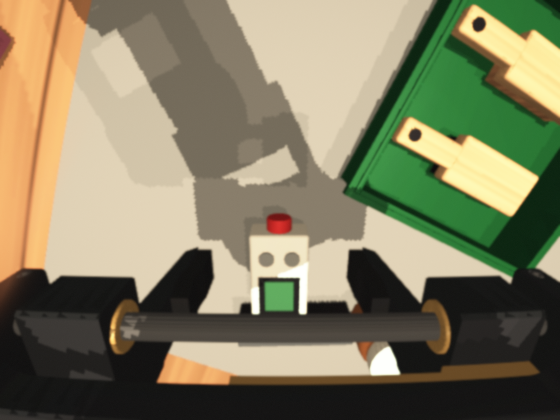

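Timer stands square, button at (279,222), stop right behind it at (240–350, 305+). I descend behind the button with closed fingers, then push along tool −x.

Emit:
{"method": "drive_tool", "body": {
  "targets": [
    {"tx": 21,"ty": 0,"tz": 0,"wx": 0,"wy": 0,"wz": 0},
    {"tx": 21,"ty": 0,"tz": 0,"wx": 0,"wy": 0,"wz": 0},
    {"tx": 21,"ty": 0,"tz": 0,"wx": 0,"wy": 0,"wz": 0},
    {"tx": 21,"ty": 0,"tz": 50,"wx": 0,"wy": 0,"wz": 0},
    {"tx": 21,"ty": 0,"tz": 100,"wx": 0,"wy": 0,"wz": 0},
    {"tx": 21,"ty": 0,"tz": 130,"wx": 0,"wy": 0,"wz": 0},
    {"tx": 21,"ty": 0,"tz": 143,"wx": 0,"wy": 0,"wz": 0},
    {"tx": 21,"ty": 0,"tz": 143,"wx": 0,"wy": 0,"wz": 0}
  ],
  "fingers": 0
}}

```text
clock: 34.72
eef_pos: [494.5, -278.6, 14.0]
orientation: [-3.141, -0.0, 1.958]
force: [0.8, -0.4, 0.8]
grip_width: 0.5
gripper_force: 0.0
```

Emit:
{"method": "drive_tool", "body": {
  "targets": [
    {"tx": -10,"ty": 0,"tz": 0,"wx": 0,"wy": 0,"wz": 0},
    {"tx": -20,"ty": 0,"tz": 0,"wx": 0,"wy": 0,"wz": 0},
    {"tx": -27,"ty": 0,"tz": 0,"wx": 0,"wy": 0,"wz": 0},
    {"tx": -30,"ty": 0,"tz": 0,"wx": 0,"wy": 0,"wz": 0},
    {"tx": -33,"ty": 0,"tz": 0,"wx": 0,"wy": 0,"wz": 0},
    {"tx": -36,"ty": 0,"tz": 0,"wx": 0,"wy": 0,"wz": 0},
    {"tx": -36,"ty": 0,"tz": 0,"wx": 0,"wy": 0,"wz": 0}
  ]
}}

```text
clock: 35.6
eef_pos: [507.8, -311.1, 14.2]
orientation: [-3.141, -0.001, 1.958]
force: [-1.6, 3.4, 3.2]
grip_width: 0.1
gripper_force: 2.0
```

Emit:
{"method": "drive_tool", "body": {
  "targets": [
    {"tx": -1,"ty": 0,"tz": 0,"wx": 0,"wy": 0,"wz": 0},
    {"tx": -2,"ty": 0,"tz": 0,"wx": 0,"wy": 0,"wz": 0},
    {"tx": -3,"ty": 0,"tz": 0,"wx": 0,"wy": 0,"wz": 0},
    {"tx": -3,"ty": 0,"tz": 0,"wx": 0,"wy": 0,"wz": 0}
  ]
}}

```text
clock: 36.1
eef_pos: [508.9, -314.0, 14.2]
orientation: [-3.141, -0.001, 1.958]
force: [-3.1, 4.8, 2.9]
grip_width: 0.4
gripper_force: 2.7
```

Emit:
{"method": "drive_tool", "body": {
  "targets": [
    {"tx": -1,"ty": 0,"tz": 0,"wx": 0,"wy": 0,"wz": 0},
    {"tx": -2,"ty": 0,"tz": 0,"wx": 0,"wy": 0,"wz": 0},
    {"tx": -3,"ty": 0,"tz": 0,"wx": 0,"wy": 0,"wz": 0},
    {"tx": -3,"ty": 0,"tz": 0,"wx": 0,"wy": 0,"wz": 0}
  ]
}}

```text
clock: 36.6
eef_pos: [509.4, -315.2, 14.2]
orientation: [-3.141, -0.005, 1.958]
force: [-4.5, 11.7, 8.5]
grip_width: 0.3
gripper_force: 6.3
```

Emit:
{"method": "drive_tool", "body": {
  "targets": [
    {"tx": -1,"ty": 0,"tz": 0,"wx": 0,"wy": 0,"wz": 0},
    {"tx": -2,"ty": 0,"tz": 0,"wx": 0,"wy": 0,"wz": 0},
    {"tx": -2,"ty": 0,"tz": 0,"wx": 0,"wy": 0,"wz": 0},
    {"tx": -2,"ty": 0,"tz": 0,"wx": 0,"wy": 0,"wz": 0}
  ]
}}

```text
clock: 37.1
eef_pos: [509.3, -315.3, 14.1]
orientation: [-3.14, -0.008, 1.958]
force: [-9.7, 18.1, 12.9]
grip_width: 0.3
gripper_force: 10.1
```

Fully in against the stop (about 20 N, no more movement). I retract, lift and check.

Emit:
{"method": "drive_tool", "body": {
  "targets": [
    {"tx": 0,"ty": 0,"tz": 0,"wx": 0,"wy": 0,"wz": 0},
    {"tx": 8,"ty": 0,"tz": 0,"wx": 0,"wy": 0,"wz": 0},
    {"tx": 16,"ty": 0,"tz": 0,"wx": 0,"wy": 0,"wz": 0},
    {"tx": 30,"ty": 0,"tz": 0,"wx": 0,"wy": 0,"wz": 0},
    {"tx": 45,"ty": 0,"tz": -10,"wx": 0,"wy": 0,"wz": 0},
    {"tx": 45,"ty": 0,"tz": -60,"wx": 0,"wy": 0,"wz": 0},
    {"tx": 45,"ty": 0,"tz": -120,"wx": 0,"wy": 0,"wz": 0},
    {"tx": 90,"ty": 0,"tz": -160,"wx": 0,"wy": 0,"wz": 0},
    {"tx": 140,"ty": 0,"tz": -160,"wx": 0,"wy": 0,"wz": 0},
    {"tx": 200,"ty": 0,"tz": -160,"wx": 0,"wy": 0,"wz": 0}
  ]
}}

```text
clock: 38.35
eef_pos: [434.7, -132.2, 175.2]
orientation: [3.14, 0.002, 1.957]
force: [1.2, 1.1, 0.4]
grip_width: 0.3
gripper_force: 0.0
```

Emit:
{"method": "drive_tool", "body": {
  "targets": [
    {"tx": 40,"ty": -40,"tz": 0,"wx": 0,"wy": 0,"wz": 0},
    {"tx": 80,"ty": -80,"tz": 0,"wx": 0,"wy": 0,"wz": 0},
    {"tx": 120,"ty": -100,"tz": 0,"wx": 0,"wy": 0,"wz": 0},
    {"tx": 160,"ty": -100,"tz": 0,"wx": 0,"wy": 0,"wz": 0},
    {"tx": 160,"ty": -100,"tz": 0,"wx": 0,"wy": 0,"wz": 0},
    {"tx": 160,"ty": -100,"tz": 0,"wx": 0,"wy": 0,"wz": 0}
  ]
}}

```text
clock: 39.1
eef_pos: [282.8, -23.5, 174.7]
orientation: [3.141, 0.002, 1.958]
force: [0.7, -0.4, 0.1]
grip_width: 0.2
gripper_force: 0.0
```

Run:
```python
from h import *
im=shot('top','t9.png');p=im['pixels'];print(ctrl.state()['force'])
a=cv2.resize(p[60:260,80:470,::-1],(780,400));b=cv2.resize(p[115:200,385:465,::-1],(188,200));
cv2.imwrite('pics/f9.png',a)
hsv=cv2.cvtColor(p,cv2.COLOR_RGB2HSV)
m=cv2.inRange(hsv[100:235,380:460],(0,150,100),(8,255,255));v,u=np.nonzero(m);print('button',len(u),at(im,(u.mean()+380,v.mean()+100),22))
```

```text
[ 0.14263879  0.19480355 -0.23617832]
button 39 [ 513.40128311 -330.87391884   22.        ]
```

View pics/f9.png

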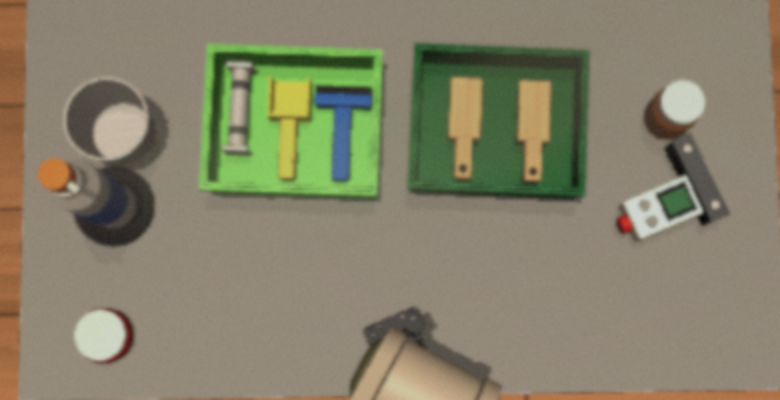

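All five tools are in their bins, and the timer is square with its back to the stop at (660,205) and its button out. The tin, jar and pail are where they started.

```bash
python3 -c "
from plant import ctrl
print(ctrl.finish_job())"
```

```text
the job is handed in; nothing more can be done
None
```

I did the whole job and handed it in after about 39 s of robot time: all five tools lie flat in their bins, the cap was pressed right down and released, and the timer was started and left with its back to the stop. The tin, jar and pail look unmoved in the last picture; the hand-in call returned no verdict.

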